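# Press the proud jar lid home

## Robot

A 7-joint arm with a two-finger parallel gripper is mounted at the origin on the work surface; the furniture and walls round the work are solid. World frame = base frame: x ahead of the robot, y to its left, z up, the work surface at z = 0. Lengths are in mm, angles in rad, forces in N, time in s.
With the tool pointing down it reaches from about 375 to 925 mm from the base axis. Payload 3.1 kg.
Tool frame: the origin (TCP) lies between the finger pads; the fingertips stand 19 mm ahead of it and the grasp point (between the pads) is the TCP; x points along the fingers, z is the direction in which the jaws open and shut, and the axes are right-handed (so a half turn about x gives the same grasp; the last joint's range is limited). The gripper opens to 85 mm and grips with 20 to 120 N. Pads are 22 mm wide; open, the fingers measure 114 mm over their backs; the gripper's body (76 mm by 85 mm) begins 54 mm behind the grasp point. The pads swing forward as they close: fully open they stand 13 mm farther back than shut.
Start: joints at [-1.312, 0.383, 0.044, 1.598, -0.018, 1.161, -0.05], TCP at [227.009, 609.073, 250.269] pointing down, gripper open.
Joint ranges: [-2.61, 2.61], [-0.41, 2.15], [-1.48, 1.57], [0, 2.5], [-1.57, 4.71], [0.05, 1.97], [-2.85, 2.85]. Speed limits (rad/s): [2.79, 2.79, 3.14, 3.14, 3.14, 3.14, 3.14].

## Interface

Orientations are given as a unit quaternion [w, x, y, z].
In Python, from rig import status, vision, ticket gives the robot as it stands.
- The arm moves only by the tool play_rows, never from a script. Its argument "moves" is a list of rows, each a list of 5 numbers: the shift along the world's x, y, z in m, then the turn about the world's z in rad, then the closure, from 0 (fully open) to 1 (shut). A call has exactly 10 rows; each row is the pose to reach, as a shift and turn from the pose commanded when the call began; what a row does not reach only later rows make up. A row lasts 1/10 s, in which the tool goes at most 50 mm and 8.59 degrees, less where a joint would pass 70% of its speed; a pose out of reach is approached as far as the arm can. A call with a gripper value outside its range is refused whole. The fingers move at their own pace and stop on an object; "newtons" is the grip in N (left out, the last holds). Time passes only in rows, so rows that repeat a pose let the fingers close, or fill a call up. It gives the time, the measured TCP pose, the force and the opening at its end, in the units of the state.
- status.state(): the state, without advancing time (a new reading comes with each control period).
- vision.capture(name): name is "scene" or "top" or "wrist"; returns a dict with "frame" (420x560x3 uint8, red, green, blue), "camera_matrix" (3x3 intrinsics, pixels), "R" (3x3) and "t" (3): a world point X has camera coordinates R X + t. Camera axes: x right, y down, z forward; pixel columns grow to the right and rows downward; lengths in mm; the calibration is good to about 2 mm. A picture is of the moment at which its call begins. There is no depth.
- ticket.close_job(): hands the job in, once; it reports no verdict.
The state is a dict: "time_s": time; "q": joint angles; "joint_vel": joint speeds; "joint_torque": joint torques, N m; "position": TCP position; "orientation": TCP orientation; "ft_force": force on the tool from outside, world axes, zero at the start; "ft_torque": the same for the moment, N m; "gripper_width": opening from 0.0 (shut) to 1.0 (fully open).
Only numpy, scipy, OpenCV 4.12 (cv2) and the standard library are available. Lean on these libraries where they do the work, as an engineer would, in place of code of your own. Each camera call takes 0.05 s, during which the arm holds its last target.

## Task

One of the three low white jars on the bench has its lid standing proud of the jar. Press that lid gently down with the fingertips until it is fully home, leaving the jar where it stands and lifting nothing, then draw back. Do not touch the two jars that are already shut, the culture dishes or the small bottle.

Things in the scene. Friction and masses are not known exactly. Their poses are not given: they have to be found in the camera images.
- jar_proud: the jar whose lid stands 7 to 11 mm proud at the start, so that a band of its grey neck shows between lid and  low round white jar, 71 mm across and 28 mm high when shut (body 67 mm across; lid 71 mm across, flat disc with a shallow skirt, its underside 16 mm and its top 28 mm above the bench when shut); loose, about 0.1 to 0.2 kg; origin at the centre of its underside, z up
- jar_proud_lid (a joint): height in m by which this jar's lid stands above its shut position (0 = fully home against its stop); the push-on lid slides only straight up and down on the jar, stays where it is left, and moves down under well under 1 N until it meets the stop
- jar_proud_top (a point): centre of the top face of this jar's lid; rises and sinks with the lid; 27.6 mm above the bench when the lid is home
- jar_shut_1: a jar that is already shut: low round white jar, 71 mm across and 28 mm high when shut (body 67 mm across; lid 71 mm across, flat disc with a shallow skirt, its underside 16 mm and its top 28 mm above the bench when shut); loose, about 0.1 to 0.2 kg; origin at the centre of its underside, z up
- jar_shut_1_lid (a joint): height in m by which this jar's lid stands above its shut position (0 = fully home against its stop); the push-on lid slides only straight up and down on the jar, stays where it is left, and moves down under well under 1 N until it meets the stop
- jar_shut_1_top (a point): centre of the top face of this jar's lid; rises and sinks with the lid; 27.6 mm above the bench when the lid is home
- jar_shut_2: the other jar that is already shut: low round white jar, 71 mm across and 28 mm high when shut (body 67 mm across; lid 71 mm across, flat disc with a shallow skirt, its underside 16 mm and its top 28 mm above the bench when shut); loose, about 0.1 to 0.2 kg; origin at the centre of its underside, z up
- jar_shut_2_lid (a joint): height in m by which this jar's lid stands above its shut position (0 = fully home against its stop); the push-on lid slides only straight up and down on the jar, stays where it is left, and moves down under well under 1 N until it meets the stop
- jar_shut_2_top (a point): centre of the top face of this jar's lid; rises and sinks with the lid; 27.6 mm above the bench when the lid is home
- dish_1: bystander: round culture dish with lid, 61 mm across, 14 mm high, lying flat and loose; origin at the centre of its underside
- dish_2: bystander: round culture dish with lid, 61 mm across, 14 mm high, lying flat and loose; origin at the centre of its underside
- dropper_bottle: bystander: small upright bottle with a cap, 42 mm across, 99 mm high, loose; origin at the centre of its underside

How it is judged (in metres and radians):
On the way:
1. the fingers press on the jar with the proud lid and its lid is home (contact force between the fingers and jar_proud above 0.3 N and value of joint jar_proud_lid below 0.0015 m), for 0.02 s.
At the end, for the whole second after the job is handed in: All three lids are home (within 1.5 mm); the pressed jar stands upright, at rest, within 20 mm of where it stood; the other jars, dishes and bottle are upright and within 10 mm of where they stood (value of joint each of jar_proud_lid, jar_shut_1_lid, jar_shut_2_lid below 0.0015 m and distance of jar_proud from where it was at the start of the episode below 0.02 m and angle between jar_proud's own z axis and vertical below 0.05 rad and height (world z) of jar_proud below 0.004 m and linear speed of jar_proud below 0.01 m/s and distance of each of jar_shut_1, jar_shut_2, dish_1, dish_2, dropper_bottle from where it was at the start of the episode below 0.01 m and angle between each of jar_shut_1, jar_shut_2, dish_1, dish_2, dropper_bottle's own z axis and vertical below 0.2 rad); the robot touches nothing.
It fails at once if the jar was pressed roughly (over 40 N) (contact force between the arm and jar_proud above 40 N).
It fails at once if the jar was lifted or pushed more than 25 mm (height (world z) of jar_proud above 0.006 m or distance of jar_proud from where it was at the start of the episode above 0.025 m).
It fails at once if the lid was pulled up instead of pressed down (value of joint jar_proud_lid above 0.015 m).
It fails at once if the robot touched one of the jars that are already shut (contact force between the arm and jar_shut_1 above 0.5 N or contact force between the arm and jar_shut_2 above 0.5 N).
It fails at once if the robot touched a culture dish or the small bottle (contact force between the arm and dish_1 above 0.5 N or contact force between the arm and dish_2 above 0.5 N or contact force between the arm and dropper_bottle above 0.5 N).
It also fails if it takes over 32 s, if anything falls off the work surface, if the arm or the gripper's body presses on something with over 40 N, if the wrist force passes 120 N, or if a joint passes its speed limit or range.

## Working session

There is one attempt and no reset: what is moved stays moved. The work goes in short steps, Python scripts to look and compute and a tool call to move; the robot and the scene stay as the last step left them, time stands still between calls to the robot, and variables do not carry over. Pictures are saved under pics/ and viewed, and the job is handed in when it is done.

Besides the shell and the picture viewer there is one more tool, called after ">>>" in YAML: its name, and indented under it one key for each argument. play_rows: Moves the arm, as the interface text tells. Its arguments: {"type":"object","properties":{"moves":{"type":"array"},"newtons":{"type":"number"}},"required":["moves"]}

```bash
mkdir -p pics; python3 - <<'E'
from rig import status, vision
import cv2,pickle
s=status.state();print(s)
for n in("scene","top","wrist"):
    c=vision.capture(n);pickle.dump(c,open(f'{n}0.pkl','wb'))
    cv2.imwrite(f'pics/{n}0.png',cv2.cvtColor(c["frame"],cv2.COLOR_RGB2BGR))
    print(n,c["camera_matrix"],c["R"],c["t"])
E
```

```text
{'time_s': 0.0, 'q': array([-1.31179454,  0.38383426,  0.04383575,  1.59961408, -0.01788487,
        1.16123838, -0.04990689]), 'joint_vel': array([-0.00074   , -0.00010734,  0.00104907,  0.00061885, -0.00112001,
        0.00131186,  0.00062311]), 'joint_torque': array([ 1.79002732e-04, -4.33463144e+01,  1.02484591e+00, -2.49509883e+01,
        1.05714091e-02,  1.12763341e-02, -1.58119389e-05]), 'position': array([226.71866113, 608.19279454, 248.86905997]), 'orientation': array([ 0.58002541, -0.40394843,  0.58152743,  0.40276797]), 'ft_force': array([ 0.12726101, -0.53240571, -0.04728028]), 'ft_torque': array([-0.02460872,  0.01577074,  0.0380405 ]), 'gripper_width': 0.998150335505089}
scene [[460.51363411   0.         279.71307602]
 [  0.         460.51363411 206.60663051]
 [  0.           0.           1.        ]] [[ 0.73295707 -0.68000524 -0.01915198]
 [-0.3876803  -0.39440346 -0.83315658]
 [ 0.55899724  0.61809286 -0.55270544]] [-396.98492456  274.52599823  912.91687022]
top [[432.42427129   0.         279.50961157]
 [  0.         432.42427129 212.29470776]
 [  0.           0.           1.        ]] [[ 1.58927498e-02 -9.99873573e-01  5.08240894e-04]
 [-9.77735734e-01 -1.56472400e-02 -2.09255820e-01]
 [ 2.09237317e-01  2.82872511e-03 -9.77860800e-01]] [ -20.4064968   562.87215447 1092.90839743]
wrist [[357.73824146   0.         278.43016032]
 [  0.         357.73824146 206.94324774]
 [  0.           0.           1.        ]] [[ 0.3491534   0.93706501 -0.00103768]
 [ 0.90087655 -0.33536427  0.27559435]
 [ 0.25790182 -0.09715953 -0.96127347]] [-647.9207838   -36.52388805  379.10481834]
```

View pics/scene0.png

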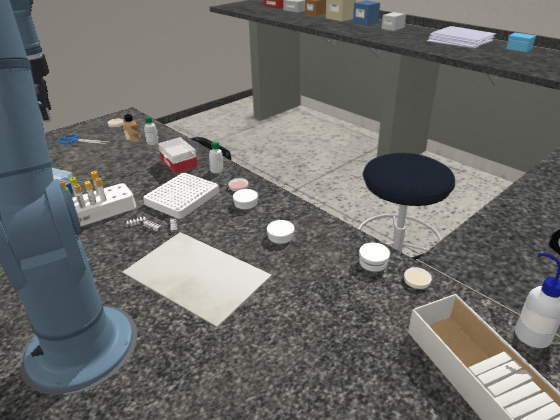

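View pics/top0.png

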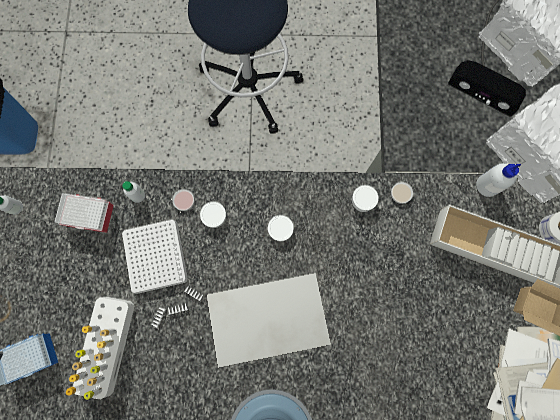

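View pics/wrist0.png

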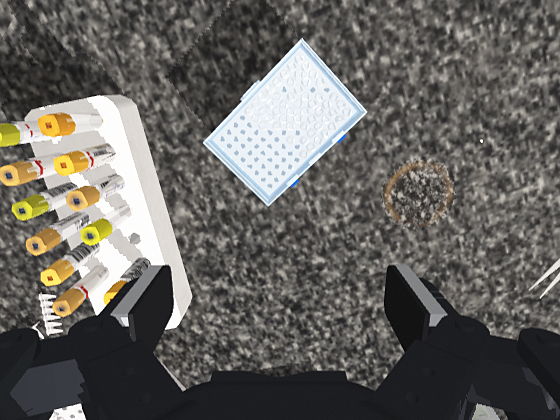

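The three jars show in scene at about (245,199), (281,231) and (374,257), and in top at (213,214), (281,228) and (365,198). The dishes lie beside the outer two jars. I'll enlarge these areas to see which lid is proud.

```bash
cat > h.py <<'E'
import numpy as np,pickle
def ray(c,u,v,z):
    K,R,t=c["camera_matrix"],np.array(c["R"]),np.array(c["t"])
    d=R.T@np.linalg.inv(K)@[u,v,1]; o=-R.T@t
    return o+d*(z-o[2])/d[2]
E
python3 - <<'E'
import cv2,numpy as np
a=cv2.imread('pics/scene0.png');b=cv2.imread('pics/top0.png')
f=lambda im,u,v:cv2.resize(im[v-25:v+25,u-33:u+33],(396,300),interpolation=cv2.INTER_CUBIC)
s=[f(a,245,197),f(a,281,231),f(a,374,257),]
cv2.imwrite('pics/z0.png',np.vstack([np.hstack(s[:2]),np.hstack([s[2],f(b,365,198)])]))
cv2.imwrite('pics/z1.png',np.hstack([f(b,213,214),f(b,281,228)]))
E
```

```text
(no output)
```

View pics/z0.png

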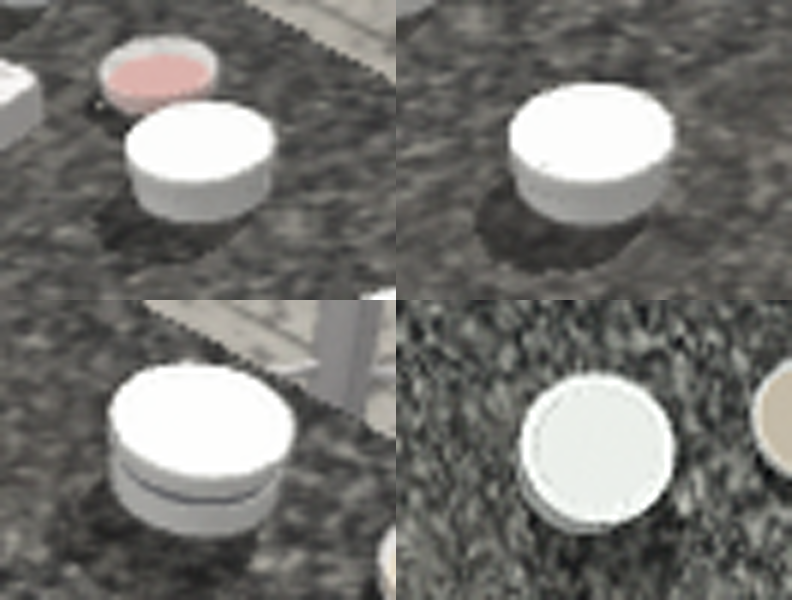

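View pics/z1.png

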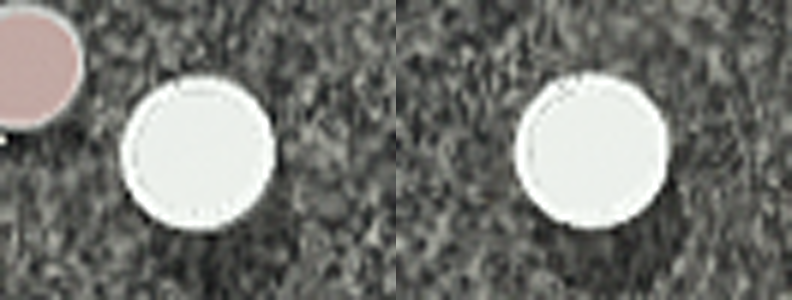

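The jar at scene (374,257) / top (365,198) has the dark neck band, so it is the proud one. The other two show no gap.

```bash
python3 - <<'E'
from h import *
T=pickle.load(open('top0.pkl','rb'));S=pickle.load(open('scene0.pkl','rb'))
for z in(28,34,37,40):
    print(z,ray(T,365.4,198,z).round(1),ray(S,374.5,252,z).round(1))
print('diam',ray(T,365.4+12.9,198,37)-ray(T,365.4-12.9,198,37))
for n,u,v,z in(('dish beige',401.5,193,14),('jar mid',281,228,28),('jar L',213,214.5,28),('dishL',183,200.5,14),('bottle',127,184,99),('bench edge',365,168,0),('wb',515,170,150)):
    print(n,ray(T,u,v,z).round(1))
from rig import status
s=status.state()
from scipy.spatial.transform import Rotation as Ro
w,x,y,z=s['orientation'];print(Ro.from_quat([x,y,z,w]).as_matrix().round(3))
E
```

```text
28 [ 614.  -247.7   28. ] [ 620.7 -246.2   28. ]
34 [ 612.5 -246.5   34. ] [ 614.4 -250.3   34. ]
37 [ 611.7 -245.9   37. ] [ 611.2 -252.4   37. ]
40 [ 611.  -245.3   40. ] [ 608.1 -254.4   40. ]
diam [  1.13177028 -70.64183349   0.        ]
dish beige [ 633.6 -351.9   14. ]
jar mid [526.3 -16.1  28. ]
jar L [560.8 170.5  28. ]
dishL [602.2 258.4  14. ]
bottle [623.8 387.3  99. ]
bench edge [ 709.7 -254.4    0. ]
wb [ 661.5 -599.6  150. ]
[[-0.001 -0.937  0.349]
 [-0.002  0.349  0.937]
 [-1.    -0.    -0.002]]
```

>>> play_rows:
  moves:
    - [0.03, -0.04, 0, -0.08, 1]
    - [0.05, -0.08, 0, -0.16, 1]
    - [0.07, -0.12, 0, -0.24, 1]
    - [0.09, -0.16, 0, -0.32, 1]
    - [0.11, -0.2, 0, -0.4, 1]
    - [0.13, -0.24, 0, -0.48, 1]
    - [0.15, -0.28, 0, -0.56, 1]
    - [0.17, -0.32, 0, -0.64, 1]
    - [0.19, -0.36, 0, -0.72, 1]
    - [0.21, -0.4, 0, -0.8, 1]
  newtons: 20

```text
time_s: 1.15
position: [437.3, 207.2, 250.2]
orientation: [0.692, -0.144, 0.692, 0.144]
ft_force: [0.6, -0.2, -0.1]
gripper_width: 0.004
```

>>> play_rows:
  moves:
    - [0.02, -0.045, 0, -0.08, 1]
    - [0.035, -0.09, 0, -0.16, 1]
    - [0.05, -0.135, 0, -0.24, 1]
    - [0.065, -0.18, 0, -0.32, 1]
    - [0.08, -0.225, 0, -0.4, 1]
    - [0.095, -0.27, 0, -0.48, 1]
    - [0.11, -0.315, 0, -0.56, 1]
    - [0.125, -0.36, 0, -0.64, 1]
    - [0.14, -0.4, 0, -0.72, 1]
    - [0.15, -0.44, 0, -0.8, 1]

```text
time_s: 2.15
position: [587.7, -232.2, 249.9]
orientation: [0.694, 0.137, 0.694, -0.136]
ft_force: [0.4, -0.1, 0.9]
gripper_width: -0.004
```

```bash
python3 - <<'E'
from rig import status, vision
import cv2,pickle
print(status.state()['position'],status.state()['ft_force'])
for n in("top","wrist"):
    c=vision.capture(n);pickle.dump(c,open(f'{n}1.pkl','wb'))
    cv2.imwrite(f'pics/{n}1.png',cv2.cvtColor(c["frame"],cv2.COLOR_RGB2BGR))
E
```

```text
[ 587.73941106 -232.17745292  249.85351698] [ 0.43255538 -0.10148574  0.91477937]
```

View pics/wrist1.png

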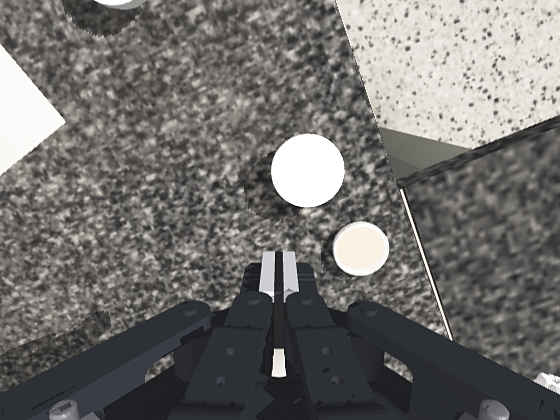

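The wrist view shows the proud jar's lid centred at about (308,170) and the beige dish at (361,248).

```bash
python3 - <<'E'
from h import *
W=pickle.load(open('wrist1.pkl','rb'))
print(ray(W,308,170.5,37),ray(W,344.5,170,37)-ray(W,271.5,170,37),ray(W,361,248,14))
E
```

```text
[ 616.83807392 -247.05454621   37.        ] [ 64.2386837  -27.20614941   0.        ] [ 638.82517053 -353.74956886   14.        ]
```

Wrist, top and scene views agree within a few mm on a lid centre near (613,-248). Moving above it.

>>> play_rows:
  moves:
    - [0.012, -0.008, -0.01, 0, 1]
    - [0.025, -0.016, -0.03, 0, 1]
    - [0.025, -0.016, -0.06, 0, 1]
    - [0.025, -0.016, -0.09, 0, 1]
    - [0.025, -0.016, -0.12, 0, 1]
    - [0.025, -0.016, -0.14, 0, 1]
    - [0.025, -0.016, -0.16, 0, 1]
    - [0.025, -0.016, -0.17, 0, 1]
    - [0.025, -0.016, -0.17, 0, 1]
    - [0.025, -0.016, -0.17, 0, 1]

```text
time_s: 3.25
position: [612.4, -246.8, 80.9]
orientation: [0.694, 0.135, 0.694, -0.135]
ft_force: [0.1, 0.3, 0.4]
gripper_width: 0.003
```

```bash
python3 - <<'E'
from rig import status, vision
import cv2,pickle,numpy as np
print(status.state()['position'],status.state()['ft_force'])
I={}
for n in("scene","top"):
    c=vision.capture(n);I[n]=cv2.cvtColor(c["frame"],cv2.COLOR_RGB2BGR)
f=lambda im,u,v:cv2.resize(im[v-50:v+50,u-66:u+66],(396,300),interpolation=cv2.INTER_CUBIC)
cv2.imwrite('pics/z2.png',np.hstack([f(I['scene'],374,240),f(I['top'],365,198)]))
E
```

```text
[ 612.43300078 -246.8046502    80.85132696] [0.1266331  0.31108872 0.38534232]
```

View pics/z2.png

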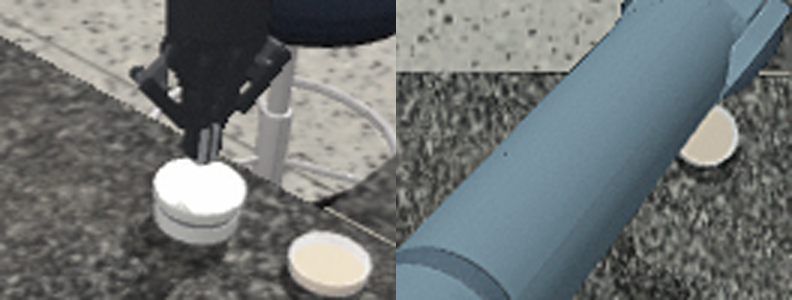

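The scene view shows the shut fingertips over the lid, with the neck band still visible. Descending slowly.

>>> play_rows:
  moves:
    - [0, 0, -0.006, 0, 1]
    - [0, 0, -0.012, 0, 1]
    - [0, 0, -0.016, 0, 1]
    - [0, 0, -0.019, 0, 1]
    - [0, 0, -0.022, 0, 1]
    - [0, 0, -0.024, 0, 1]
    - [0, 0, -0.026, 0, 1]
    - [0, 0, -0.028, 0, 1]
    - [0, 0, -0.03, 0, 1]
    - [0, 0, -0.03, 0, 1]

```text
time_s: 4.35
position: [611.8, -246.9, 50.0]
orientation: [0.694, 0.136, 0.694, -0.136]
ft_force: [0.7, -0.2, 0.4]
gripper_width: -0.003
```

>>> play_rows:
  moves:
    - [0, 0, -0.0005, 0, 1]
    - [0, 0, -0.001, 0, 1]
    - [0, 0, -0.0015, 0, 1]
    - [0, 0, -0.002, 0, 1]
    - [0, 0, -0.0025, 0, 1]
    - [0, 0, -0.003, 0, 1]
    - [0, 0, -0.003, 0, 1]
    - [0, 0, -0.003, 0, 1]
    - [0, 0, -0.003, 0, 1]
    - [0, 0, -0.003, 0, 1]

```text
time_s: 5.35
position: [612.0, -246.9, 47.2]
orientation: [0.694, 0.136, 0.694, -0.136]
ft_force: [-0.4, 0.6, -0.0]
gripper_width: -0.001
```

>>> play_rows:
  moves:
    - [0, 0, -0.0003, 0, 1]
    - [0, 0, -0.0005, 0, 1]
    - [0, 0, -0.0008, 0, 1]
    - [0, 0, -0.001, 0, 1]
    - [0, 0, -0.001, 0, 1]
    - [0, 0, -0.001, 0, 1]
    - [0, 0, -0.001, 0, 1]
    - [0, 0, -0.001, 0, 1]
    - [0, 0, -0.001, 0, 1]
    - [0, 0, -0.001, 0, 1]

```text
time_s: 6.35
position: [612.1, -246.9, 46.8]
orientation: [0.694, 0.136, 0.694, -0.135]
ft_force: [-2.3, 1.2, 5.3]
gripper_width: -0.001
```

```bash
python3 - <<'E'
from rig import status, vision
import cv2,numpy as np
s=status.state();print(s['position'],s['ft_force'],s['ft_torque'])
I=cv2.cvtColor(vision.capture("scene")["frame"],cv2.COLOR_RGB2BGR)
cv2.imwrite('pics/z3.png',cv2.resize(I[225:285,334:414],(640,480),interpolation=cv2.INTER_CUBIC))
E
```

```text
[ 612.05166429 -246.9494152    46.81004366] [-2.31121523  1.19198779  5.29562595] [ 0.2102868   0.40679901 -0.03952625]
```

View pics/z3.png

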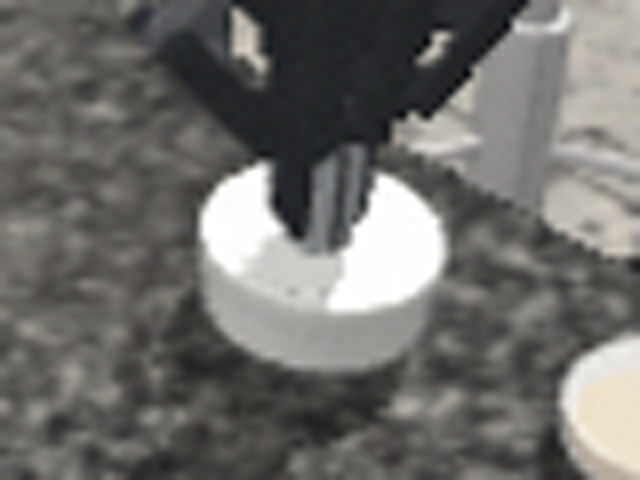

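The neck band is gone. The tip is at 27.8 mm, which is the lid-home height, and it rests against a stop with 5.3 N. Drawing back straight up.

>>> play_rows:
  moves:
    - [0, 0, 0.002, 0, 1]
    - [0, 0, 0.006, 0, 1]
    - [0, 0, 0.015, 0, 1]
    - [0, 0, 0.03, 0, 1]
    - [0, 0, 0.06, 0, 1]
    - [0, 0, 0.09, 0, 1]
    - [0, 0, 0.12, 0, 1]
    - [0, 0, 0.15, 0, 1]
    - [0, 0, 0.18, 0, 1]
    - [0, 0, 0.2, 0, 1]

```text
time_s: 7.4
position: [612.9, -248.0, 250.5]
orientation: [0.696, 0.136, 0.692, -0.136]
ft_force: [0.3, 0.5, 0.1]
gripper_width: -0.001
```

>>> play_rows:
  moves:
    - [-0.02, 0.04, 0, 0, 1]
    - [-0.04, 0.08, 0, 0, 1]
    - [-0.06, 0.12, 0, 0, 1]
    - [-0.07, 0.16, 0, 0, 1]
    - [-0.08, 0.2, 0, 0, 1]
    - [-0.09, 0.24, 0, 0, 1]
    - [-0.1, 0.26, 0, 0, 1]
    - [-0.1, 0.26, 0, 0, 1]
    - [-0.1, 0.26, 0, 0, 1]
    - [-0.1, 0.26, 0, 0, 1]

```text
time_s: 8.4
position: [512.6, 11.1, 247.0]
orientation: [0.694, 0.137, 0.693, -0.137]
ft_force: [0.2, 0.3, -0.6]
gripper_width: 0.002
```

```bash
python3 - <<'E'
from rig import status, vision
import cv2,numpy as np
s=status.state();print(s['time_s'],s['position'],s['ft_force'])
I={}
for n in("scene","top"):
    I[n]=cv2.cvtColor(vision.capture(n)["frame"],cv2.COLOR_RGB2BGR)
f=lambda im,u,v:cv2.resize(im[v-25:v+25,u-33:u+33],(396,300),interpolation=cv2.INTER_CUBIC)
g=cv2.resize(I['top'][140:260,100:420],(792,297))
cv2.imwrite('pics/z4.png',np.vstack([np.hstack([f(I['scene'],374,257),f(I['top'],365,198)]),g]))
E
```

```text
8.4 [512.57515448  11.14157517 246.99386081] [ 0.18285386  0.26298536 -0.58395803]
```

View pics/z4.png

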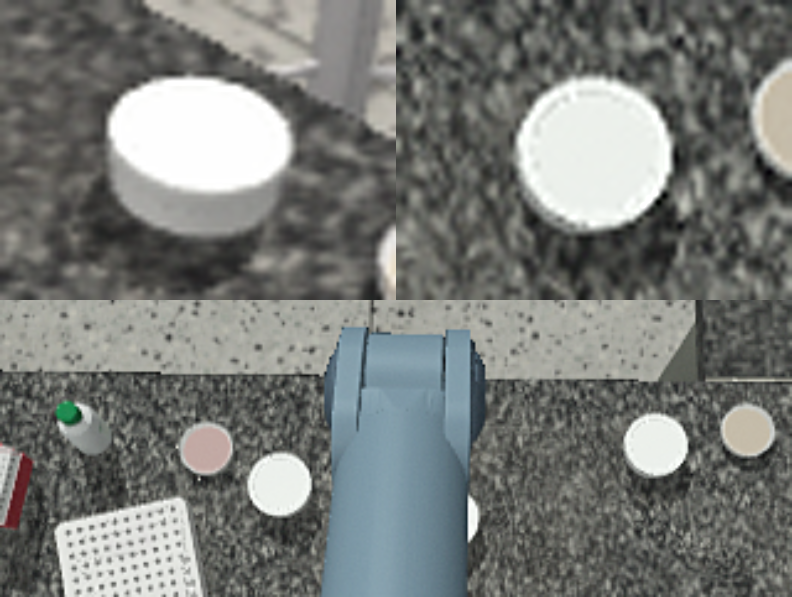

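The band is gone, the jar stands where it was, and the arm is clear.

```bash
python3 -c "
from rig import ticket;print(ticket.close_job())"
```

```text
the job is handed in; nothing more can be done
None
```

I pressed the proud lid home and handed the job in at about 8.5 s. The proud jar was the one near (613, -248) mm, the only one showing a neck band. I pressed near the centre of its lid with the shut fingertips, then drew back.

- **Press:** The fingertips met a firm stop at about 27.8 mm above the bench, against 27.6 mm for a lid that is home. The vertical force there was 5.3 N.
- **After drawing back:** The neck band is gone in the pictures and the jar has not visibly moved. The two dishes, the bottle and the left shut jar look undisturbed. The gripper is clear at z ≈ 247 mm.
- **Not fully checked:** The arm partly hid the middle shut jar in the last top view. The gripper only passed about 200 mm above that jar, and I felt no unexpected contact. The position estimates from the cameras differed by up to about 6 mm, which was small against the 71 mm lid.

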